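# Close the binding press and lock its cap

## Task

Close the small binding press: throw its lever over into the notch that the arrowhead points at, so that the ball clicks in there, and leave it there. Then take the black ribbed spring cap, set it open end down on the press's steel stud and push until it clicks, and go on pressing after the click so that the spring collar under it is pushed well down; finish like that, with the hand still on the cap and pressing it home (do not let go). Leave the glass pots and the weights where they are.

Things in the scene. Friction and masses are not known exactly. Their poses are not given: they have to be found in the camera images.
- press: the binding press, fixed, plywood base 220 x 320 x 18 mm; origin at the centre of its underside; z up. On it: a steel stud at x 0, y 85 mm, standing through a grey folder (150 x 120 mm, top 30 mm high); an aluminium clamp bar along x at y = 33 mm, top 42 to 48 mm high, moved by the lever, its guide posts 68 mm high; a lever and steel quadrant plate towards -y
- stud_seat (a point): foot of the stud, on its axis at the folder's top, 30 mm above the table; axes as the press. As the cap goes down, its lip meets the stud's spring balls with the rim 19 mm above this point, needs 8 to 13 N, gives way at about 16 mm and has clicked past at 9 mm; the rim meets the collar at 8 mm and is fully home (closed top on the stud's tip) at 4.5 mm
- stud_tip (a point): centre of the stud's flat top, 30.5 mm above stud_seat. The stud is 16 mm thick, tapering to 8 mm over its top 6.5 mm; four small spring balls stand out of its waist to 22 mm across, 16 mm above stud_seat
- collar (a joint): the spring collar, a steel disc 32 mm across round the stud's foot: 0 up (its top 8 mm above stud_seat), grows to 0.0045 m as it is pushed down; 2 N to start, then 2.5 N per mm. A clicked-on cap stands loosely on it; with the cap fully home it reads about 0.0035 (about 11 N)
- cap: the loose black spring cap (it clicks on) with ribbed sides, a cylinder 34 mm across, 40 mm tall, about 40 g, standing open end down on the table; origin at the centre of its rim (underside), z up through its closed top. Its bore is 25 mm wide and 26 mm deep, with an inward lip 19 mm wide in the lowest 4 mm. Any yaw will do
- lever (a joint): lever angle, rad, -0.1 to 1.3; swings level, growing clockwise seen from above. At 0 it points along the press's -y, at 1.57 it would point along -x. Starts between -0.05 and 0.22. A spring ball under it rides over pairs of ribs: an unmarked notch at 0.45, the notch with the arrowhead at 0.95; 3 to 5 N at the knob takes it over a rib; it stays where left
- lever_pivot (a point): the lever's axis, at (30, -45) mm in the press's frame, 35 mm above the table; axes as the press
- lever_grip (a point): on the axis of the lever's black upright round knob, 110 mm from the pivot, 70 mm above the table; the knob is 18 mm thick and spans 46 to 88 mm above the table, the flat arm under it is 31 to 39 mm high
- notch (a point): where lever_grip is when the lever sits in the marked notch (joint 0.95); the steel arrowhead lies on the base below and just beyond it and points to the notch
- glass_pot: loose open glass pot, about 68 mm across and 42 mm tall, origin at the centre of its underside; a bystander near the cap
- brass_weight: loose brass weight, 40 mm across and 42 mm tall with a small grip on top; origin at the centre of its underside; a bystander near the cap
- wood_weight: loose dark wooden block weight with a copper top, 130 x 36 x 32 mm, origin under its centre; a bystander on the press's lever side
- wood_weight2: a second block like it, 130 x 36 x 32 mm, origin under its centre; a bystander
- water_pot: loose open glass pot, about 80 mm across and 50 mm tall, origin under its centre; a bystander beyond the cap
Things that resemble listed ones, but are neither listed nor needed, are in the scene too. Of the things that look like the cap, take the one that is farthest from the robot's base at the start.

How it is judged:
On the way, in this order (a step that is already met when the one before it is completed fails the run):
1. the lever sits in the marked notch (value of joint lever between 0.89 and 1.01 rad and velocity of joint lever between -0.1 and 0.1 rad/s), for 0.2 s.
2. the cap has clicked onto the stud (horizontal distance between cap and stud_seat below 0.004 m and z of cap in the frame of stud_seat below 0.0092 m and angle between cap's own z axis and vertical below 0.12 rad), for 0.1 s.
At the end, for the whole second after the job is handed in: Lever in the marked notch (0.95 +- 0.06 rad); cap upright (0.12 rad), centred on the stud (4 mm), clicked on and held pressed: rim less than 6.8 mm above stud_seat, spring collar down more than 1.5 mm, hand still pushing on the cap (value of joint lever between 0.89 and 1.01 rad and horizontal distance between cap and stud_seat below 0.004 m and z of cap in the frame of stud_seat below 0.0068 m and angle between cap's own z axis and vertical below 0.12 rad and value of joint collar above 0.0015 m and contact force between any of the fingers, the arm and cap above 2 N); the arm keeps its last pose, push and grip.
It fails at once if a bystander is pushed away (distance of any of glass_pot, brass_weight, wood_weight, wood_weight2, water_pot from where it was at the start of the episode above 0.03 m).
It also fails if it takes over 59 s, if anything falls off the work surface, if the arm or the gripper's body presses on something with over 40 N, if the wrist force passes 120 N, or if a joint passes its speed limit or range.

## Robot

A 7-joint arm with a two-finger parallel gripper is mounted at the origin on the work surface. World frame = base frame: x ahead of the robot, y to its left, z up, the work surface at z = 0. Lengths are in m, angles in rad, forces in N, time in s.
With the tool pointing down it reaches from about 0.425 to 0.95 m from the base axis. Payload 4.7 kg.
Tool frame: the origin (TCP) lies between the finger pads; the fingertips stand 25 mm ahead of it and the grasp point (between the pads) lies 6 mm ahead of it; x points along the fingers, z is the direction in which the jaws open and shut, and the axes are right-handed (so a half turn about x gives the same grasp; the last joint's range is limited). The gripper opens to 85 mm and grips with 20 to 120 N. Pads are 22 mm wide; open, the fingers measure 114 mm over their backs; the gripper's body (76 mm by 85 mm) begins 54 mm behind the grasp point. The pads swing forward as they close: fully open they stand 13 mm farther back than shut.
Start: joints at [1.15, 0.469, -0.049, 1.532, 0.024, 1.141, -0.082], TCP at [0.258, -0.624, 0.256] pointing down, gripper open.
Joint ranges: [-2.59, 2.59], [-0.33, 1.99], [-1.39, 1.29], [0.1, 2.45], [-1.04, 4.18], [0.21, 1.99], [-2.66, 2.66]. Speed limits (rad/s): [2.57, 2.57, 3.14, 3.14, 3.14, 3.14, 3.14].

## Interface

Orientations are given as a 3x3 rotation matrix whose columns are the frame's x, y, z axes.
In Python, from rig import * gives the robot as it stands. Calls block until the motion is done:
- movep(position, orientation): joint-space move of the TCP to a pose.
- move_l(position, attitude=None, feed=0.15, until_force=None): straight line of the TCP; attitude=None keeps the orientation; feed is the mean speed in m/s. With until_force (N) it stops when the force on the tool has changed by that much, and returns True; else False.
- move_joints(angles): joint-space move.
- command_gripper(opening, newtons=None): finger opening in m; newtons is the grip in N (None keeps the last); returns when the fingers have stopped.
- sleep(seconds).
- inverse_kinematics(position, orientation): joint angles nearest the present ones, or None.
- sense(): the state.
- camera(name): name is "scene" or "side" or "wrist"; returns (picture, depth): 420x560x3 uint8, red, green, blue; 420x560 float32, m along the optical axis (not along the pixel's ray), 0 where there is no reading.
- camera_params(name): a dict with "K" (3x3 intrinsics, pixels), "position" and "rotation" of the camera in the world; the wrist camera has in their place "tool_from_camera" (4x4, takes a point from camera to tool coordinates, whose origin is the TCP and whose axes are the tool frame's). Camera axes: x right, y down, z forward; pixel columns grow to the right and rows downward; lengths in m; the calibration is good to about 2 mm. The wrist camera is an equidistant fisheye: a pixel r from the principal point sees the ray r / f radians off the axis. A picture is of the moment at which its call begins: read the wrist's pose just before it. camera_params takes no time and is no camera call.
A pose or a line that the arm cannot do raises Unreachable and nothing moves.
- finish_job(): hands the job in, once; it reports no verdict.
The state is a dict: "time_s": time; "joint_pos": joint angles; "qd": joint speeds; "joint_efforts": joint torques, N m; "position": TCP position; "tcp_rot": TCP orientation; "wrist_force": force on the tool from outside, world axes, zero at the start; "ft_torque": the same for the moment, N m; "finger_gap": finger opening in m.
Only numpy, scipy, OpenCV 4.12 (cv2) and the standard library are available. Lean on these libraries where they do the work, as an engineer would, in place of code of your own. Each camera call takes 0.05 s, during which the arm holds its last target.

## Working session

There is one attempt and no reset: what is moved stays moved. The work goes in short steps, each a Python script; the robot and the scene stay as the last script left them, time stands still between calls to the robot, and variables do not carry over. Pictures are saved under pics/ and viewed, and the job is handed in when it is done.

```bash
mkdir -p pics; ls
python3 - <<'E'
from rig import *
import cv2,numpy as np
for n in ["scene","side","wrist"]:
    s=sense()
    im,d=camera(n); np.savez(f"pics/{n}0.npz",im=im,d=d)
    cv2.imwrite(f"pics/{n}0.png",im[:,:,::-1])
    print(n,camera_params(n))
print(s)
E
```

```text
pics
scene {'K': array([[429.29139978,   0.        , 280.55749176],
       [  0.        , 429.29139978, 217.11716525],
       [  0.        ,   0.        ,   1.        ]]), 'position': array([1.26071481, 0.72599449, 0.91923927]), 'rotation': array([[-0.72326178,  0.4338957 , -0.53724009],
       [ 0.69023599,  0.47854758, -0.5427398 ],
       [ 0.02160248, -0.7633654 , -0.64560561]])}
side {'K': array([[412.22891296,   0.        , 278.75825565],
       [  0.        , 412.22891296, 207.73364632],
       [  0.        ,   0.        ,   1.        ]]), 'position': array([-6.11896324e-04,  6.15247463e-01,  6.70624652e-01]), 'rotation': array([[-0.76452133, -0.37515125,  0.52418381],
       [-0.64443395,  0.46320122, -0.60839914],
       [-0.01456089, -0.80293597, -0.59588742]])}
wrist {'K': array([[325.1922621 ,   0.        , 282.09239894],
       [  0.        , 325.1922621 , 203.75767428],
       [  0.        ,   0.        ,   1.        ]]), 'tool_from_camera': array([[-3.13950797e-04, -3.10722360e-01,  9.50500666e-01,
        -1.17608912e-01],
       [ 5.01094531e-04, -9.50500643e-01, -3.
[... 352 characters left out ...]
: array([ 2.23975852e-03, -2.28006460e-03,  3.77786301e-04, -5.38351791e-03,
       -8.76412918e-04, -9.00935983e-04, -6.88739095e-05]), 'joint_efforts': array([ 5.77192368e-04, -5.11514068e+01, -4.67559078e-02, -2.38391536e+01,
        1.08922055e-02,  4.37407783e-03, -2.42887545e-06]), 'position': array([ 0.25757627, -0.62338739,  0.25533663]), 'tcp_rot': array([[-7.42980539e-04,  9.24210960e-01,  3.81881591e-01],
       [ 1.66504299e-03,  3.81882310e-01, -9.24209461e-01],
       [-9.99998338e-01, -5.08203763e-05, -1.82258211e-03]]), 'wrist_force': array([ 0.23165497,  0.22936694, -0.08842867]), 'ft_torque': array([-0.01207639,  0.01682896, -0.01054015]), 'finger_gap': 0.08561692626817409}
```

View pics/scene0.png

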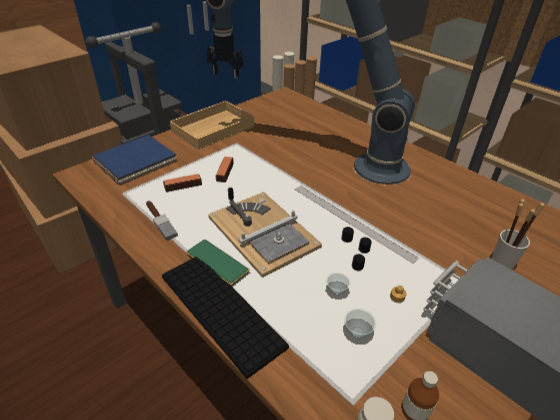

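View pics/side0.png

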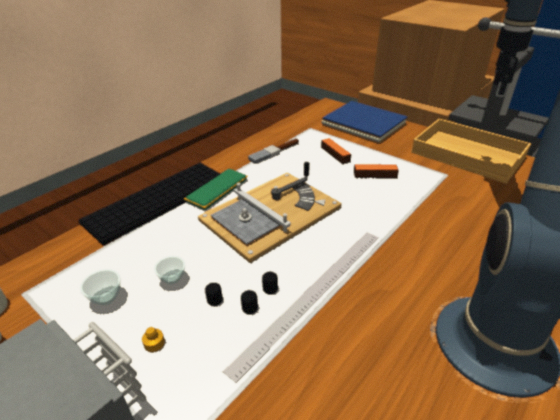

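View pics/wrist0.png

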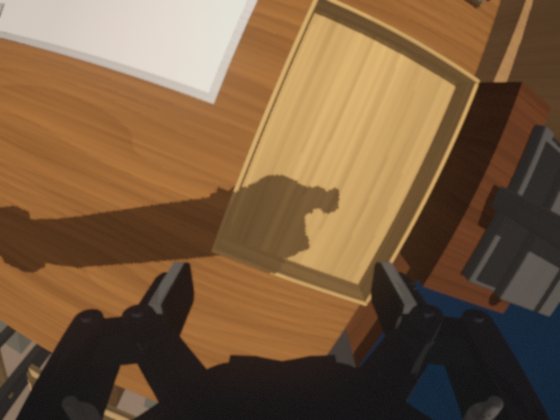

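The scene shows the press at about (265,230) and three black caps at (348,234), (365,245) and (358,262). Pots are at (338,285) and (360,323), the brass weight at (398,293), and the red-brown blocks at (182,182) and (224,168). Next I'll measure these in 3D.

```bash
cat > h.py <<'E'
import numpy as np,cv2
def load(n,k=0):
    z=np.load(f"pics/{n}{k}.npz"); return z["im"],z["d"]
def cloud(d,P):
    v,u=np.mgrid[:d.shape[0],:d.shape[1]]
    K=P["K"]; p=np.stack([(u-K[0,2])/K[0,0]*d,(v-K[1,2])/K[1,1]*d,d],-1)
    w=p@P["rotation"].T+P["position"]; w[d<=0]=np.nan; return w
def onz(u,v,P,z):
    K=P["K"]; r=P["rotation"]@np.array([(u-K[0,2])/K[0,0],(v-K[1,2])/K[1,1],1])
    return P["position"]+r*(z-P["position"][2])/r[2]
def proj(p,P):
    q=P["rotation"].T@(np.asarray(p,float)-P["position"]); return (P["K"]@(q/q[2]))[:2]
E
python3 - <<'E'
from rig import *
from h import *
for n,(x0,x1,y0,y1) in dict(scene=(200,330,175,280),side=(190,350,155,265)).items():
    im,d=load(n); P=camera_params(n); w=cloud(d,P)
    c=im[y0:y1,x0:x1]; s=5 if n=="scene" else 5
    cv2.imwrite(f"pics/{n}_crop.png",cv2.resize(c,None,fx=s,fy=s,interpolation=cv2.INTER_CUBIC)[:,:,::-1])
    # dark blobs: caps
    dark=(im.max(2)<60)&(w[...,2]>0.006)&(w[...,2]<0.06)&(w[...,0]>0.3)&(w[...,0]<0.95)
    nn,l,st,ce=cv2.connectedComponentsWithStats(dark.astype(np.uint8))
    for i in range(1,nn):
        if st[i,4]>40:
            m=l==i; pts=w[m]; top=pts[pts[:,2]>pts[:,2].max()-0.006]
            print(n,ce[i].round(),st[i,4],"top c",((top.max(0)+top.min(0))/2).round(4),"ext",np.ptp(pts,axis=0).round(3),pts[:,2].max().round(3))
E
```

```text
scene [110.  69.] 351 top c [ 0.3611 -1.5394  0.0569] ext [0.043 0.53  0.054] 0.06
scene [153.  96.] 139 top c [ 0.352  -1.0697  0.0566] ext [0.055 0.047 0.053] 0.059
scene [225. 174.] 87 top c [ 0.4744 -0.3628  0.0252] ext [0.115 0.076 0.022] 0.028
scene [182. 185.] 184 top c [ 0.6467 -0.3922  0.0283] ext [0.118 0.057 0.025] 0.031
scene [347. 234.] 135 top c [0.4181 0.1715 0.0395] ext [0.033 0.032 0.036] 0.042
scene [365. 245.] 142 top c [0.4157 0.2373 0.0399] ext [0.032 0.031 0.036] 0.043
scene [225. 316.] 6313 top c [0.8771 0.1235 0.0223] ext [0.203 0.423 0.019] 0.025
scene [358. 262.] 155 top c [0.488  0.2694 0.0395] ext [0.032 0.031 0.036] 0.043
scene [493. 375.] 2281 top c [0.5495 0.6847 0.057 ] ext [0.01  0.307 0.054] 0.06
side [521.  87.] 125 top c [ 0.3198 -1.3239  0.0569] ext [0.04  0.025 0.054] 0.06
side [494. 105.] 211 top c [ 0.3503 -1.0696  0.0565] ext [0.051 0.191 0.053] 0.059
side [336. 154.] 142 top c [ 0.6298 -0.3911  0.0252] ext [0.118 0.045 0.022] 0.028
side [145. 203.] 3918 top c [0.8773 0.1221 0.0228] ext [0.141 0.396 0.02 ] 0.026
side [376. 173.] 243 top c [ 0.4626 -0.365   0.0249] ext [0.097 0.08  0.022] 0.028
side [298. 185.] 55 top c [ 0.5926 -0.1539  0.035 ] ext [0.015 0.055 0.019] 0.038
side [276. 195.] 45 top c [ 0.6022 -0.0774  0.0396] ext [0.013 0.02  0.023] 0.042
side [270. 282.] 255 top c [0.4118 0.1694 0.0404] ext [0.029 0.03  0.037] 0.043
side [213. 294.] 271 top c [0.4819 0.2679 0.0409] ext [0.029 0.029 0.037] 0.044
side [249. 302.] 286 top c [0.4094 0.2363 0.0392] ext [0.027 0.029 0.036] 0.042
```

Run:
```python
from rig import *
from h import *
for n,x in dict(scene=(320,420,220,345),side=(70,300,250,360)).items():
    im,d=load(n); c=im[x[2]:x[3],x[0]:x[1]]; f=4 if n=="scene" else 3
    cv2.imwrite(f"pics/{n}_caps.png",cv2.resize(c,None,fx=f,fy=f,interpolation=cv2.INTER_CUBIC)[:,:,::-1])
```

```text
(no output)
```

View pics/scene_crop.png

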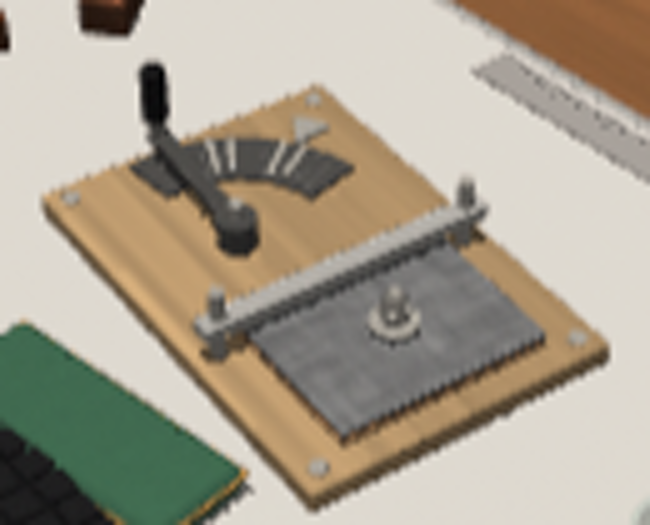

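View pics/side_crop.png

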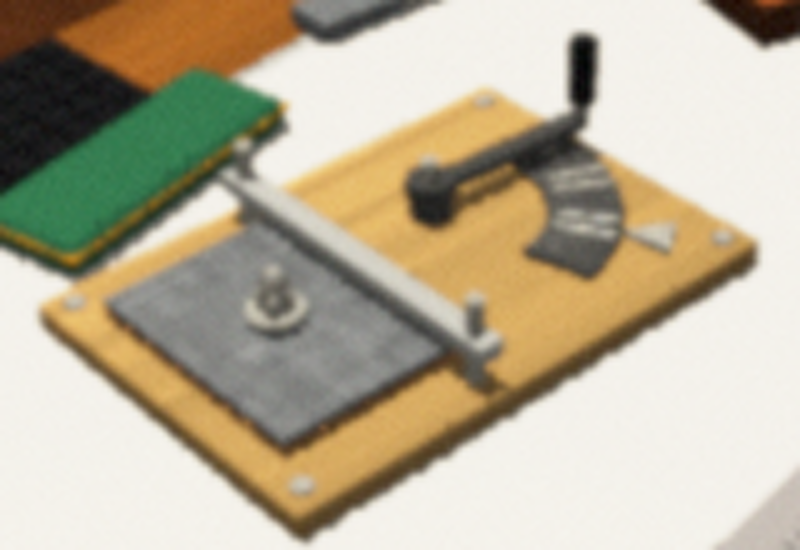

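View pics/side_caps.png

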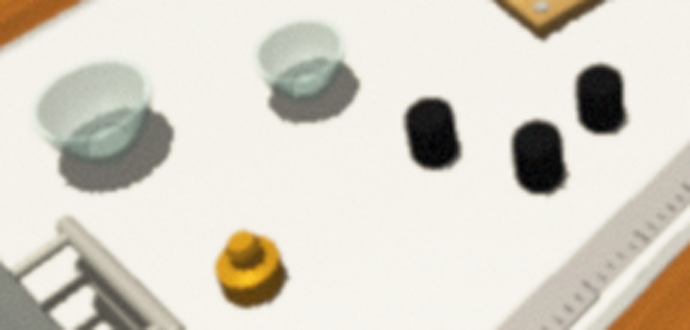

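View pics/scene_caps.png

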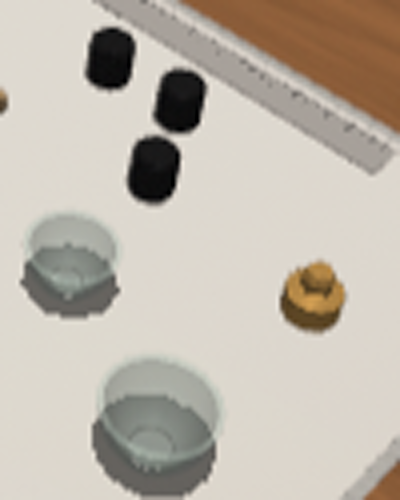

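The three lookalike caps sit at side-view pixels (270,282), (249,302) and (213,294), which puts them 0.45, 0.47 and 0.56 m from the base. The third one, scene (358,262), is the farthest and fits the description. Now I'll fit the press pose.

Run:
```python
from rig import *
from h import *
from scipy.optimize import least_squares
S=camera_params("scene"); D=camera_params("side")
# corner order: by geometry guess; scene
sc=lambda x,y:(200+x/5-.4,175+y/5-.4); sd=lambda x,y:(190+x/5-.4,155+y/5-.4)
# press pts: lever end -y. -x side is arrow side
obs=[(S,(.110,-.160,.018),sc(43,200)),(S,(-.110,-.160,.018),sc(318,88)),(S,(-.110,.160,.018),sc(608,350)),(S,(.110,.160,.018),sc(313,495)),
(D,(.110,-.160,.018),sd(485,90)),(D,(-.110,-.160,.018),sd(755,245)),(D,(-.110,.160,.018),sd(303,525)),(D,(.110,.160,.018),sd(42,318)),
(S,(0,.085,.0605),sc(395,287)),(D,(0,.085,.0605),sd(272,267))]
def f(p):
    c,s=np.cos(p[2]),np.sin(p[2]); r=[]
    for P,q,o in obs:
        w=[p[0]+c*q[0]-s*q[1],p[1]+s*q[0]+c*q[1],q[2]]
        r+=list(proj(w,P)-o)
    return np.array(r)
best=min((least_squares(f,[.58,-.05,a]) for a in np.arange(-3,3.2,1)),key=lambda r:r.cost)
print(best.x,best.fun.reshape(-1,2).round(1))
x,y,t=best.x
T=lambda q:(x+np.cos(t)*q[0]-np.sin(t)*q[1],y+np.sin(t)*q[0]+np.cos(t)*q[1])
print("stud",T((0,.085)),"pivot",T((.03,-.045)))
for n,P in(("scene",S),("side",D)):
    im,d=load(n);w=cloud(d,P)
    m=(w[...,2]>.075)&(w[...,2]<.1)&(w[...,0]>.45)&(w[...,0]<.75)&(np.abs(w[...,1]+.15)<.15)
    q=w[m]; print(n,"knob",m.sum(),q.mean(0) if m.sum() else 0)
k=None
for th in (-.05,0,.05,.1,.15,.2,.45,.95):
    q=T((.03-.11*np.sin(th),-.045-.11*np.cos(th)));print(th,np.round(q,4),proj((*q,.088),S).round(1),proj((*q,.088),D).round(1))
print("knobpx",sc(152,68),sd(584,40))
```

```text
[ 0.58683704 -0.03192372  6.14875115] [[-0.6 -1.2]
 [ 0.2 -1.5]
 [ 1.3 -1.9]
 [ 0.5 -0.2]
 [-0.5 -1.1]
 [ 1.3 -1. ]
 [-1.  -0.5]
 [-1.9 -2.2]
 [ 0.5  0.5]
 [-0.1  1.5]]
stud (np.float64(0.5982295526928335), np.float64(0.052309354283598355)) pivot (np.float64(0.6105350249733378), np.float64(-0.080538586430414))
scene knob 24 [ 0.5926839  -0.18577485  0.08343055]
side knob 40 [ 0.58820061 -0.18730184  0.08337619]
-0.05 [ 0.6013 -0.1901] [226.9 189.3] [302.8 160.9]
0 [ 0.5958 -0.1895] [228.4 188.7] [304.3 161.6]
0.05 [ 0.5904 -0.1887] [229.9 188.1] [305.6 162.3]
0.1 [ 0.585  -0.1875] [231.4 187.6] [306.9 163.1]
0.15 [ 0.5797 -0.1861] [233.  187.2] [308.2 163.9]
0.2 [ 0.5744 -0.1844] [234.5 186.8] [309.3 164.8]
0.45 [ 0.5498 -0.1723] [242.7 185.4] [313.9 169.5]
0.95 [ 0.5133 -0.132 ] [259.3 186.4] [316.1 180.4]
knobpx (230.0, 188.2) (306.40000000000003, 162.6)
```

Pose fit is consistent, with the lever at about 0.07 rad. I'll refine the pose with a wrist view from above the knob and stud.

```bash
cat >> h.py <<'E'
def ori(zx,zy):
    z=np.array([zx,zy,0.]);z/=np.linalg.norm(z);x=np.array([0,0,-1.]);return np.stack([x,np.cross(z,x),z],1)
def wcam(s,P):
    T=np.eye(4);T[:3,:3]=s["tcp_rot"];T[:3,3]=s["position"];return T@P["tool_from_camera"]
def wproj(p,T,K):
    q=np.linalg.inv(T)@np.append(p,1);r=np.hypot(q[0],q[1]);a=np.arctan2(r,q[2])
    return np.array([K[0,2]+K[0,0]*a*q[0]/r,K[1,2]+K[1,1]*a*q[1]/r])
def wray(u,v,T,K,z):
    a=(u-K[0,2])/K[0,0];b=(v-K[1,2])/K[1,1];r=np.hypot(a,b);d=np.array([np.sin(r)*a/r,np.sin(r)*b/r,np.cos(r)])
    d=T[:3,:3]@d;o=T[:3,3];return o+d*(z-o[2])/d[2]
E
python3 - <<'E'
from rig import *
from h import *
R=ori(.85,-.5)
movep([.59,-.10,.30],R)
s=sense();im,d=camera("wrist");P=camera_params("wrist");T=wcam(s,P)
np.savez("pics/w1.npz",im=im,d=d,T=T)
im=cv2.resize(im,None,fx=1.4,fy=1.4,interpolation=cv2.INTER_CUBIC)
cv2.imwrite("pics/w1.png",im[:,:,::-1]);print(s["time_s"],s["position"])
E
```

```text
2.375 [ 0.5898194  -0.10181757  0.29972366]
```

View pics/w1.png

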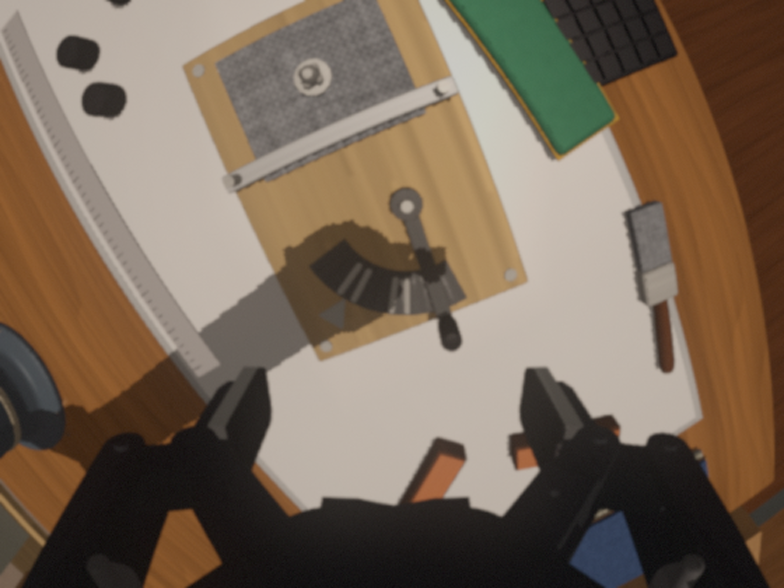

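Run:
```python
from rig import *
from h import *
from scipy.optimize import least_squares
z=np.load("pics/w1.npz");T=z["T"];K=camera_params("wrist")["K"]
S=camera_params("scene"); D=camera_params("side")
sc=lambda x,y:(200+x/5-.4,175+y/5-.4); sd=lambda x,y:(190+x/5-.4,155+y/5-.4); w=lambda x,y:((x+.5)/1.4-.5,(y+.5)/1.4-.5)
W=[((.11,-.16,.018),w(527,282)),((-.11,-.16,.018),w(320,361)),((-.11,.16,.018),w(184,66)),((0,.085,.0605),w(308,72)),((0,.085,.038),w(312,77))]
E=[(S,(.110,-.160,.018),sc(43,200)),(S,(-.110,-.160,.018),sc(318,88)),(S,(-.110,.160,.018),sc(608,350)),(S,(.110,.160,.018),sc(313,495)),
(D,(.110,-.160,.018),sd(485,90)),(D,(-.110,-.160,.018),sd(755,245)),(D,(-.110,.160,.018),sd(303,525)),(D,(.110,.160,.018),sd(42,318))]
def mk(p,q):
    c,s=np.cos(p[2]),np.sin(p[2]);return np.array([p[0]+c*q[0]-s*q[1],p[1]+s*q[0]+c*q[1],q[2]])
def fw(p): return np.concatenate([wproj(mk(p,q),T,K)-o for q,o in W])
def fe(p): return np.concatenate([proj(mk(p,q),P)-o for P,q,o in E])
for nm,f in (("w",fw),("e",fe),("both",lambda p:np.r_[fw(p),fe(p)])):
    r=least_squares(f,[.587,-.032,-.134]);print(nm,r.x.round(4),"stud",mk(r.x,(0,.085,0)).round(4),"piv",mk(r.x,(.03,-.045,0)).round(4),r.fun.reshape(-1,2).round(1).tolist())
print("pivot ray z.045",wray(*w(407,206),T,K,.045),"knob top .088",wray(*w(450,338),T,K,.088),"studtip",wray(*w(308,72),T,K,.0605))
```

```text
w [ 0.5891 -0.0346 -0.1431] stud [0.6012 0.0495 0.    ] piv [ 0.6123 -0.0835  0.    ] [[1.9, 0.6], [-0.6, 1.3], [-2.4, -1.4], [-0.1, 0.3], [0.7, -0.5]]
e [ 0.5864 -0.0312 -0.1335] stud [0.5977 0.0531 0.    ] piv [ 0.6102 -0.0797  0.    ] [[-0.3, -1.1], [0.4, -1.5], [1.6, -1.9], [0.8, -0.1], [-0.6, -1.0], [1.2, -0.8], [-1.0, -0.2], [-2.1, -1.9]]
both [ 0.5886 -0.0339 -0.1402] stud [0.6005 0.0502 0.    ] piv [ 0.6121 -0.0827  0.    ] [[1.7, -0.0], [-0.7, 1.1], [-3.1, -1.2], [-0.9, 0.1], [-0.1, -0.7], [-1.2, -1.4], [-0.3, -1.6], [0.3, -1.8], [-0.9, -0.3], [-0.2, -1.6], [1.2, -1.3], [-1.4, -1.4], [-1.8, -3.1]]
pivot ray z.045 [ 0.61182487 -0.08418472  0.045     ] knob top .088 [ 0.59087676 -0.18657413  0.088     ] studtip [0.60144887 0.04976441 0.0605    ]
```

```bash
cat > lev.py <<'E'
from h import *
PIV=np.array([.612,-.083]); YAW=-.140
def lever_pose(th,r=.11,z=.078):
    a=th-YAW  # lever dir clockwise from -y world
    p=PIV+r*np.array([-np.sin(a),-np.cos(a)])
    tan=np.array([-np.cos(a),np.sin(a)])
    return np.array([*p,z]),ori(*(-tan))
E
python3 - <<'E'
from rig import *
from lev import *
p,R=lever_pose(.06,r=.1075)
print(p)
command_gripper(.055,30)
movep([p[0],p[1],.16],R)
move_l(p,feed=.12)
command_gripper(0.0,30)
s=sense();print(s["time_s"],s["position"],s["finger_gap"],s["wrist_force"])
im,d=camera("wrist");cv2.imwrite("pics/w2.png",im[:,:,::-1])
E
```

```text
[ 0.59064305 -0.18835716  0.078     ]
4.7833 [ 0.59100571 -0.18853386  0.07874891] 0.017523424020482053 [-0.86143984 -0.57657435  4.46511743]
```

View pics/w2.png

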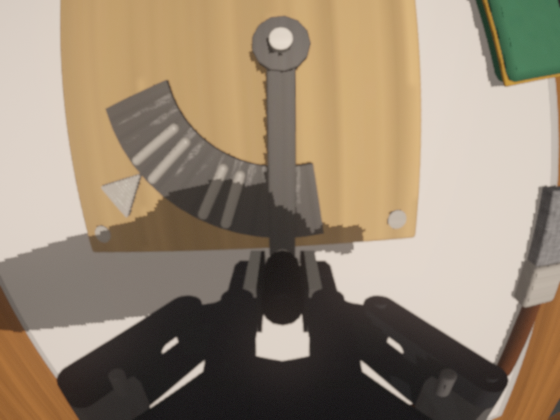

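The knob is gripped (gap 17.5 mm) and the lever lines up with the tool. I'll swing it along its arc.

Run:
```python
from rig import *
from lev import *
for th in list(np.linspace(.06,.95,8)[1:]):
    p,R=lever_pose(th,r=.1085)
    move_l(p,R,feed=.06)
    s=sense();print(round(th,2),s["time_s"],(s["position"]-p).round(4),s["wrist_force"].round(1),s["finger_gap"].round(4))
im,d=camera("wrist");cv2.imwrite("pics/w3.png",im[:,:,::-1])
```

```text
Traceback (most recent call last):
AttributeError: 'float' object has no attribute 'round'
```

Run:
```python
from rig import *
from lev import *
for th in list(np.linspace(.06,.95,8)[2:]):
    p,R=lever_pose(th,r=.1085)
    move_l(p,R,feed=.06)
    s=sense();print(round(th,2),s["time_s"],(s["position"]-p).round(4),s["wrist_force"].round(1),round(s["finger_gap"],4))
im,d=camera("wrist");cv2.imwrite("pics/w3.png",im[:,:,::-1])
```

```text
0.31 5.6 [0.0008 0.0005 0.0007] [-1.2  1.6  6.9] 0.0172
0.44 5.9833 [0.0005 0.0006 0.0007] [-1.6  2.5  6.7] 0.0175
0.57 6.3667 [0.     0.0009 0.0007] [-2.8  2.8  9. ] 0.0171
0.7 6.75 [0.0008 0.0002 0.0007] [-0.5  1.1  7. ] 0.0172
0.82 7.1333 [0.0008 0.0001 0.0007] [0.5 0.8 7. ] 0.0171
0.95 7.5167 [ 0.0011 -0.0004  0.0007] [ 0.4 -0.8  5.4] 0.0172
```

View pics/w3.png

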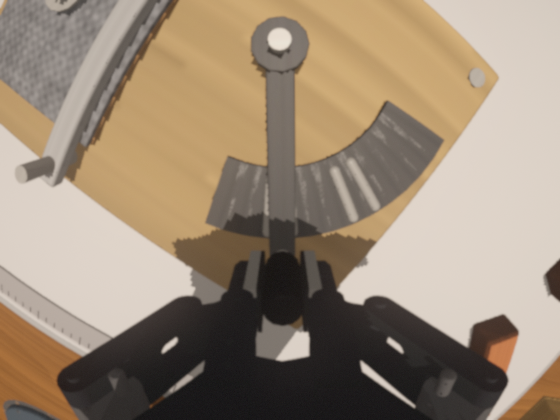

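The swing was smooth and the arm now covers the marked rib pair. I'll release, lift and check.

Run:
```python
from rig import *
from lev import *
sleep(.2)
command_gripper(.05)
p,R=lever_pose(.95,r=.1085)
move_l([*p[:2],.20],feed=.25)
s=sense();im,d=camera("wrist");T=wcam(s,camera_params("wrist"))
np.savez("pics/w4.npz",im=im,d=d,T=T);print(s["time_s"],s["position"])
cv2.imwrite("pics/w4.png",cv2.resize(im,None,fx=1.4,fy=1.4,interpolation=cv2.INTER_CUBIC)[:,:,::-1])
```

```text
8.825 [ 0.5151353  -0.1331561   0.19946992]
```

View pics/w4.png

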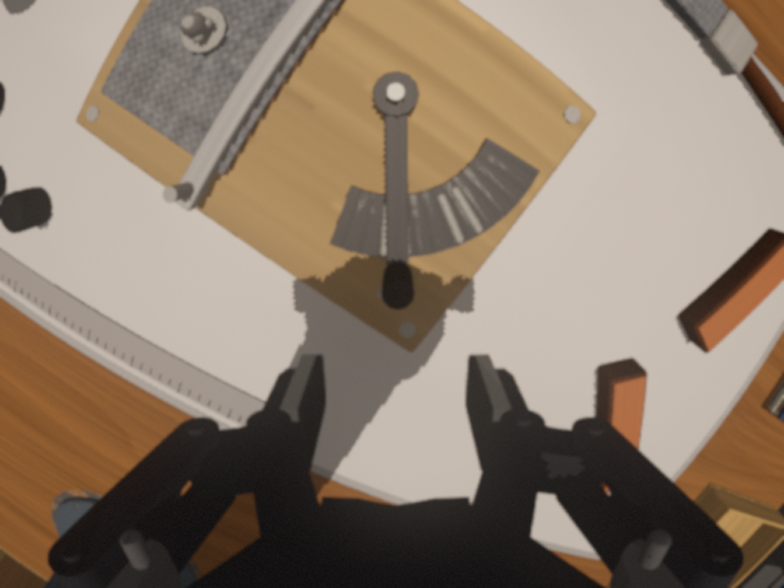

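Run:
```python
from rig import *
from h import *
z=np.load("pics/w4.npz");T=z["T"];im=z["im"];K=camera_params("wrist")["K"]
w=lambda x,y:((x+.5)/1.4-.5,(y+.5)/1.4-.5)
g=lambda x,y,h:wray(*w(x,y),T,K,h)[:2]
A,B,C=g(595,113,.018),g(412,352,.018),g(77,121,.018)
print("edge x",A-B,np.linalg.norm(A-B),"yaw",np.arctan2(*(A-B)[::-1]),"edge y",C-B,np.linalg.norm(C-B),"yaw",np.arctan2(*(C-B)[::-1])-np.pi/2)
p=g(396,93,.045);a=g(396.5,120,.039);b=g(398,255,.039)
v=b-a;print("piv",p,"dir cw from -y",np.arctan2(-v[0],-v[1]), "via piv",np.arctan2(*-(b-p)))
print("stud tip",g(195,25,.0605),"collar",g(203,30,.038))
c=im[100:200,210:400];cv2.imwrite("pics/w4c.png",cv2.resize(c,None,fx=4,fy=4,interpolation=cv2.INTER_CUBIC)[:,:,::-1])
```

```text
edge x [ 0.21318918 -0.02909851] 0.21516586822725148 yaw -0.1356532444230075 edge y [0.04439818 0.31183267] 0.31497748192296254 yaw -0.14142767710554072
piv [ 0.61187862 -0.08350721] dir cw from -y 1.0777444012243609 via piv 1.076516419849953
stud tip [0.59991453 0.04367063] collar [0.59992525 0.04870156]
```

View pics/w4c.png

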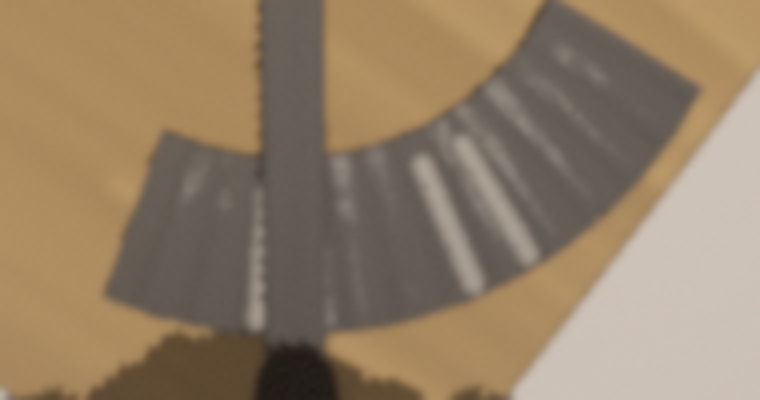

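Lever measures about 0.94 rad, inside the 0.89–1.01 window, with the marked ribs on either side of the arm. Next is the cap.

Run:
```python
from rig import *
from h import *
R=ori(np.cos(-.14),np.sin(-.14))
movep([.485,.269,.22],R)
s=sense();im,d=camera("wrist");T=wcam(s,camera_params("wrist"))
np.savez("pics/w5.npz",im=im,d=d,T=T);print(s["time_s"],s["position"],s["joint_pos"].round(2))
cv2.imwrite("pics/w5.png",cv2.resize(im,None,fx=1.4,fy=1.4,interpolation=cv2.INTER_CUBIC)[:,:,::-1])
S=camera_params("scene");D=camera_params("side")
for nm,a,b in(("glass",(338,293),(170,281)),("brass",(398,299),(153,344))):print(nm,onz(*a,S,0),onz(*b,D,0))
```

```text
10.375 [0.48595081 0.26699483 0.21959335] [-0.06  0.38 -0.66  1.84  0.27  1.01 -0.97]
glass [ 6.01919906e-01  2.93602161e-01 -1.11022302e-16] [0.60106349 0.29027096 0.        ]
brass [0.49710812 0.41856839 0.        ] [4.95123148e-01 4.12786351e-01 1.11022302e-16]
```

View pics/w5.png

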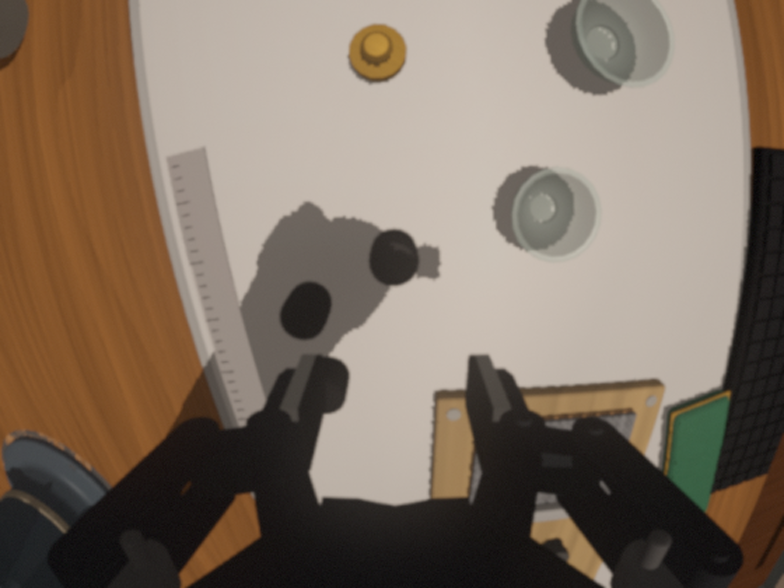

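The wrist view shows the target cap at (393,257) and the two nearer lookalikes at (305,310) and (335,385). The glass pot is at (555,213), clear of the fingers. I'll refine the cap position and grasp it.

Run:
```python
from rig import *
from h import *
z=np.load("pics/w5.npz");T=z["T"];im=z["im"];K=camera_params("wrist")["K"]
m=(im.max(2)<45).astype(np.uint8);m[:, :]*=1
n,l,st,ce=cv2.connectedComponentsWithStats(m)
i=l[int(257/1.4),int(393/1.4)];print(ce[i],st[i])
c=cv2.convexHull(np.argwhere(l==i)[:,::-1].astype(np.int32))
# fit cylinder silhouette
from scipy.optimize import least_squares
msk=l==i
t=np.linspace(0,2*np.pi,40)
def box(p):
    q=np.array([wproj([p[0]+.017*np.cos(a),p[1]+.017*np.sin(a),h],T,K) for h in(0,.04) for a in t]);return np.r_[q.min(0),q.max(0)]
o=np.array([st[i,0]-.5,st[i,1]-.5,st[i,0]+st[i,2]-.5,st[i,1]+st[i,3]-.5])
r=least_squares(lambda p:box(p)-o,[.485,.269]);print(r.x,r.fun)
```

```text
[273.09385168 170.78058328] [     0      0    560    420 183172]
[0.47973728 0.23995934] [ 262.59878142  186.18157285 -262.48398438 -190.10677115]
```

Run:
```python
from rig import *
from h import *
from scipy.optimize import least_squares
z=np.load("pics/w5.npz");T=z["T"];im=z["im"];K=camera_params("wrist")["K"]
print(im[183,270:292:4],im[187,300:312:4])
t=np.linspace(0,2*np.pi,40)
for thr in(55,65,75):
    m=np.zeros(im.shape[:2],np.uint8);m[155:210,255:305]=(im.max(2)<thr)[155:210,255:305]
    n,l,st,ce=cv2.connectedComponentsWithStats(m);i=1+np.argmax(st[1:,4]);print(ce[i],st[i])
    o=np.array([st[i,0]-.5,st[i,1]-.5,st[i,0]+st[i,2]-.5,st[i,1]+st[i,3]-.5])
    def box(p):
        q=np.array([wproj([p[0]+.017*np.cos(a),p[1]+.017*np.sin(a),h],T,K) for h in(0,.04) for a in t]);return np.r_[q.min(0),q.max(0)]
    r=least_squares(lambda p:box(p)-o,[.485,.269]);print(r.x,r.fun)
```

```text
[[46 42 38]
 [47 42 39]
 [48 45 40]
 [47 44 39]
 [50 45 42]
 [51 47 44]] [[104  96  89]
 [109 101  94]
 [109 101  94]]
[279.3381295  184.80455635] [265 166  33  37 834]
[0.48473683 0.26467058] [-1.39633838 -2.87003343  1.39289917  2.75597649]
[280.38114343 183.98094283] [264 165  34  38 997]
[0.48434065 0.26524881] [-0.90411626 -2.34985991  0.90112794  2.24736522]
[280.47235239 183.85098407] [ 264  165   35   39 1067]
[0.48473604 0.26465841] [-0.39512789 -1.85872555  0.3937128   1.76795436]
```

Run:
```python
from rig import *
from h import *
command_gripper(.062,80)
print(move_l([.4846,.2655,.033],feed=.15,until_force=12))
command_gripper(0,80)
s=sense();print(s["time_s"],s["position"],s["finger_gap"],s["wrist_force"])
move_l([.4846,.2655,.12],feed=.2)
R=ori(np.cos(-.14),np.sin(-.14))
movep([.600,.051,.22],R)
s=sense();im,d=camera("wrist");T=wcam(s,camera_params("wrist"))
np.savez("pics/w6.npz",im=im,d=d,T=T);print(s["time_s"],s["position"],s["finger_gap"])
cv2.imwrite("pics/w6.png",cv2.resize(im,None,fx=1.4,fy=1.4,interpolation=cv2.INTER_CUBIC)[:,:,::-1])
```

```text
False
12.475 [0.48511494 0.26576752 0.03399343] 0.032328484036970265 [-0.65564141 -1.22788259  5.54323794]
14.0833 [0.59883819 0.05284839 0.21880798] 0.0322548484898407
```

View pics/w6.png

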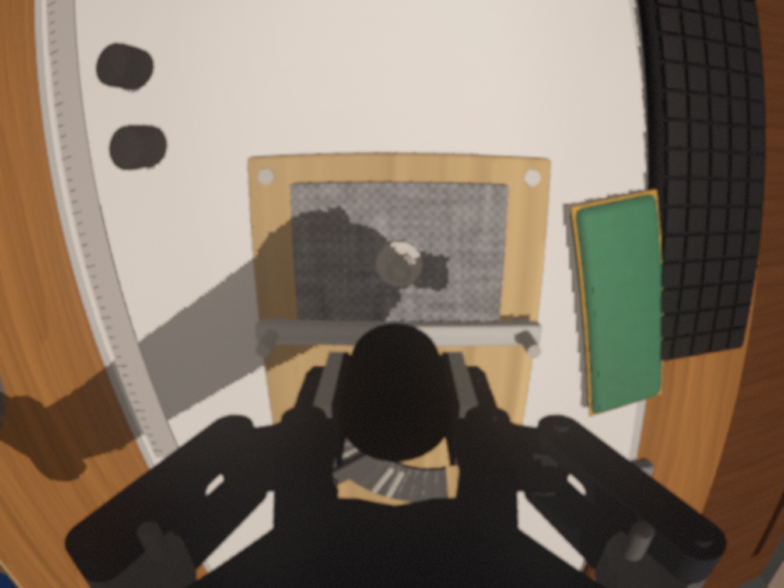

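Run:
```python
from rig import *
from h import *
s=sense();print(s["time_s"],s["position"])
im,d=camera("wrist");T=wcam(s,camera_params("wrist"));np.savez("pics/w7.npz",im=im,d=d,T=T)
c=im[160:230,240:330];cv2.imwrite("pics/w7c.png",cv2.resize(c,None,fx=8,fy=8,interpolation=cv2.INTER_CUBIC)[:,:,::-1])
c=im[220:340,220:350];cv2.imwrite("pics/w7d.png",cv2.resize(c,None,fx=4,fy=4,interpolation=cv2.INTER_CUBIC)[:,:,::-1])
```

```text
14.1333 [0.59876439 0.05336486 0.21890961]
```

View pics/w7c.png

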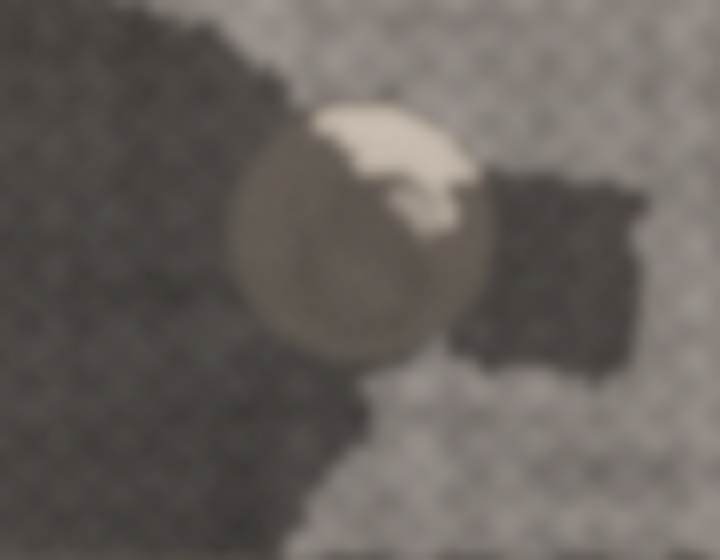

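View pics/w7d.png

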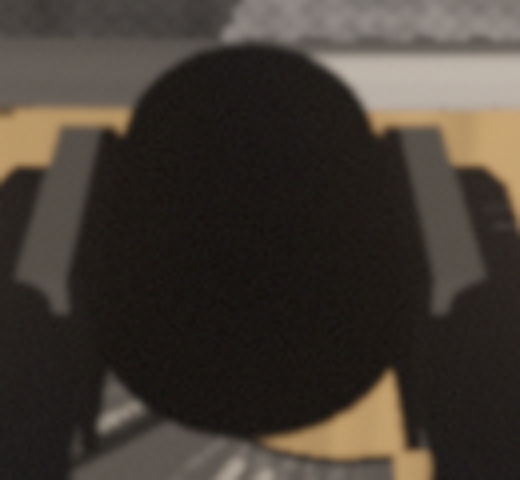

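Run:
```python
from rig import *
from h import *
from scipy.optimize import least_squares
z=np.load("pics/w7.npz");T=z["T"];P=camera_params("wrist");K=P["K"];C=P["tool_from_camera"]
print("collar",wray(284.6,188.6,T,K,.038))
t=np.linspace(0,2*np.pi,90)
def ext(p):
    q=np.array([wproj([p[0]-h,p[1]+.017*np.cos(a),p[2]+.017*np.sin(a)],C,K) for h in(0,.04) for a in t]);f=q[:90]
    return np.array([q[:,1].min(),q[:,1].max(),f[:,0].min()+f[:,0].max()])
o=np.array([230.6,328.7,2*282.4])
r=least_squares(lambda p:ext(p)-o,[.03,0,0],x_scale=.01);print("cap rim in tool",r.x,r.fun)
for i in range(5):
    s=sense();print(s["time_s"],s["position"].round(4));sleep(.05)
```

```text
collar [0.60048431 0.05032593 0.038     ]
cap rim in tool [ 0.04298307 -0.005154    0.00046214] [-2.84217094e-14  5.68434189e-14  0.00000000e+00]
14.1833 [0.5989 0.0534 0.2191]
14.2333 [0.599  0.0532 0.2193]
14.2833 [0.5992 0.053  0.2194]
14.3333 [0.5994 0.0526 0.2196]
14.3833 [0.5996 0.0522 0.2197]
```

Run:
```python
from rig import *
from h import *
from scipy.optimize import brentq
P=camera_params("wrist");K=P["K"];C=P["tool_from_camera"]
t=np.linspace(0,2*np.pi,90)
def ext(x,y):
    q=np.array([wproj([x-h,y+.017*np.cos(a),.017*np.sin(a)],C,K) for h in(0,.04) for a in t])
    return q[:,1].min(),q[:,1].max(),np.ptp(q[:90,0]),np.ptp(q[90:,0])
for x in(.034,.037,.04):print(x,ext(x,0),brentq(lambda y:ext(x,y)[0]-230.6,-.02,.02),brentq(lambda y:ext(x,y)[1]-328.7,-.02,.02))
s=sense();print(s["time_s"],s["position"].round(4))
```

```text
0.034 (np.float64(228.08718327219498), np.float64(332.7678324162047), np.float64(64.72743908778983), np.float64(81.6663584421596)) -0.0013743972745526455 0.00241161681715365
0.037 (np.float64(225.85997165176218), np.float64(328.50963124473355), np.float64(63.71311306033593), np.float64(80.12967877938374)) -0.0026364447200879935 -0.00011461056581643727
0.04 (np.float64(223.70586179615745), np.float64(324.38000815970304), np.float64(62.72746332210363), np.float64(78.64195908441346)) -0.0038984921850021372 -0.0026408380244357186
14.4333 [0.5997 0.0519 0.2198]
```

Run:
```python
from rig import *
from h import *
R=ori(np.cos(-.14),np.sin(-.14))
move_l([.6005,.0507,.104],R,feed=.15); sleep(.4)
s=sense();print(s["time_s"],s["position"].round(4),s["wrist_force"].round(2))
for n,(x,y) in dict(scene=(230,160),side=(190,150)).items():
    im,d=camera(n);c=im[y:y+110,x:x+120];cv2.imwrite(f"pics/{n}_h.png",cv2.resize(c,None,fx=5,fy=5,interpolation=cv2.INTER_CUBIC)[:,:,::-1])
    np.savez(f"pics/{n}8.npz",im=im,d=d)
```

```text
15.7583 [0.6007 0.0507 0.1044] [-0.67  0.42 -0.81]
```

View pics/scene_h.png

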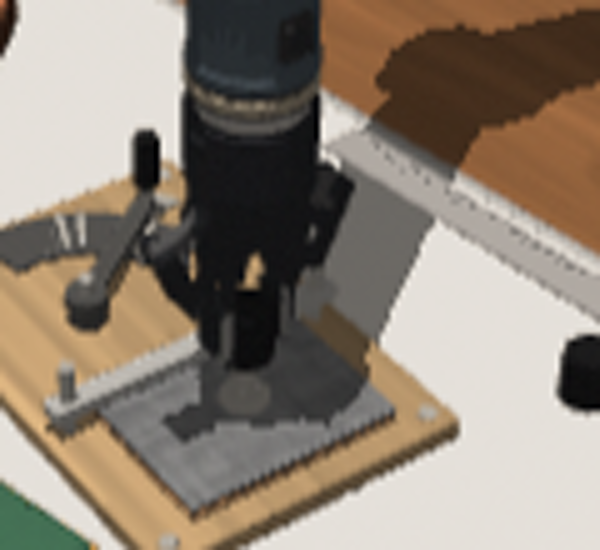

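View pics/side_h.png

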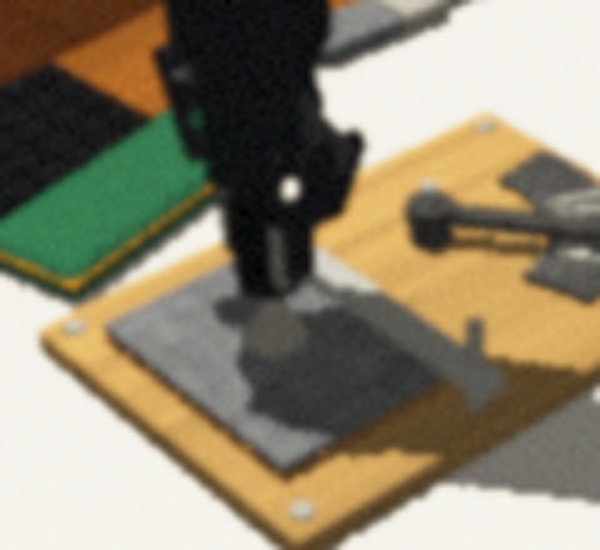

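Run:
```python
from rig import *
from h import *
for n,x,y,col in(("scene",230,160,(243,396)),("side",190,150,(275,331))):
    P=camera_params(n);f=lambda p:((proj(p,P)-[x,y]+.5)*5-.5).round(1)
    px=lambda a:((a[0]+.5)/5-.5+x,(a[1]+.5)/5-.5+y)
    c=onz(*px(col),P,.038);print(n,"collar",c.round(4))
    t=np.linspace(0,6.28,60)
    for nm,b in(("stud axis",c),("tcp",[.6007,.0507])):
        q=np.array([f([b[0]+.017*np.cos(a),b[1]+.017*np.sin(a),.0704]) for a in t]);print(nm,"rim silhouette x",q[:,0].min(),q[:,0].max(),"bottom y",q[:,1].max())
```

```text
scene collar [0.6022 0.0533 0.038 ]
stud axis rim silhouette x 215.2 272.8 bottom y 375.4
tcp rim silhouette x 214.0 271.5 bottom y 372.0
side collar [0.6007 0.0494 0.038 ]
stud axis rim silhouette x 236.3 305.2 bottom y 299.7
tcp rim silhouette x 234.5 303.5 bottom y 300.9
```

Run:
```python
from rig import *
from h import *
a=[]
for n,x,y in(("scene",265,205),("side",225,185)):
    im,_=load(n,8);c=np.clip(im[y:y+45,x:x+40].astype(float)*2.2,0,255).astype(np.uint8)
    a.append(cv2.resize(c,None,fx=9,fy=9,interpolation=cv2.INTER_CUBIC))
cv2.imwrite("pics/h8.png",np.hstack(a)[:,:,::-1])
```

View pics/h8.png

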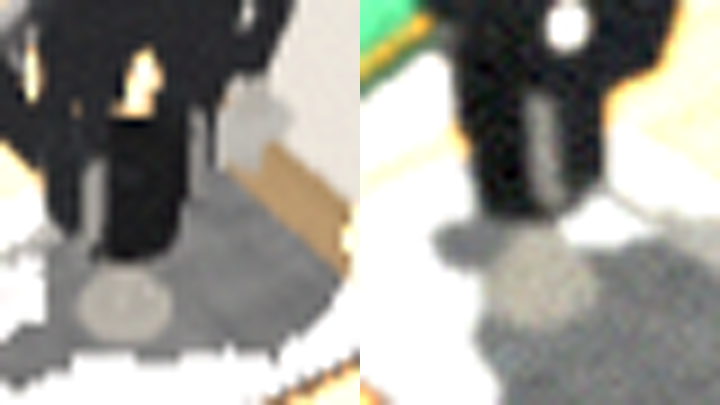

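Both views show the cap sitting about 1–2 mm off toward -x relative to the collar. I'll nudge it +1.2 mm in x and descend with a force guard.

Run:
```python
from rig import *
from h import *
move_l([.6019,.0505,.102],feed=.05); sleep(.3)
for z in (.094,.090,.086,.084):
    h=move_l([.6019,.0505,z],feed=.03,until_force=7)
    s=sense();print(z,h,s["time_s"],s["position"].round(4),s["wrist_force"].round(2),s["ft_torque"].round(2))
    if h:break
```

```text
0.094 False 16.825 [0.6017 0.0505 0.0936] [ 0.2  -0.28 -0.48] [-0.03 -0.03  0.01]
0.09 False 17.1083 [0.6017 0.0505 0.0898] [-0.09 -0.55 -0.6 ] [-0.1  -0.06 -0.01]
0.086 False 17.3917 [0.6018 0.0505 0.0858] [-0.14  0.2  -0.75] [-0.04  0.01 -0.03]
0.084 False 17.6417 [0.6019 0.0505 0.0839] [ 0.26 -0.59 -0.05] [-0.01  0.06 -0.01]
```

Run:
```python
from rig import *
from h import *
for z in (.082,.080,.078,.076,.074,.072,.0705):
    h=move_l([.6019,.0505,z],feed=.03,until_force=30)
    s=sense();print(z,h,s["time_s"],s["position"].round(4),s["wrist_force"].round(2),s["ft_torque"].round(2),round(s["finger_gap"],4))
    if h:break
```

```text
0.082 False 17.8917 [0.602  0.0507 0.0827] [-1.66 -0.48  4.53] [-0.05  0.46 -0.01] 0.0318
0.08 False 18.1417 [0.6021 0.0507 0.0821] [-3.71 -1.14 14.18] [-0.26  1.21  0.08] 0.0319
0.078 False 18.3917 [0.6022 0.0509 0.0816] [-7.62 -1.46 23.85] [-0.48  1.99  0.04] 0.0322
0.076 False 18.6417 [0.6015 0.0508 0.0768] [-2.31 -0.13  1.75] [0.02 0.45 0.02] 0.0323
0.074 False 18.8917 [0.6015 0.0503 0.0731] [-0.19  0.87 -2.13] [ 0.04  0.25 -0.06] 0.032
0.072 False 19.1417 [0.6021 0.0505 0.0719] [-1.9  -0.61  0.51] [-0.    0.23  0.01] 0.0322
0.0705 False 19.3917 [0.6021 0.0504 0.0708] [-2.03 -1.37  3.16] [-0.13  0.39 -0.03] 0.032
```

Contact came at the expected height, the cap clicked through, and the rim is now on the collar. I'll press it home.

Run:
```python
from rig import *
from h import *
move_l([.6014,.0505,.0705],feed=.03)
for z in (.0692,.068,.067,.066):
    h=move_l([.6014,.0505,z],feed=.02,until_force=30)
    s=sense();print(z,h,s["time_s"],s["position"].round(4),s["wrist_force"].round(2),s["ft_torque"].round(2),round(s["finger_gap"],4))
    if h or s["wrist_force"][2]>20:break
```

```text
0.0692 False 19.8917 [0.602  0.0505 0.0698] [-0.69 -1.02  6.  ] [-0.19  0.19  0.05] 0.0318
0.068 False 20.1417 [0.6021 0.0505 0.0689] [-0.13 -0.62  7.61] [-0.2   0.38 -0.01] 0.0317
0.067 False 20.3917 [0.6021 0.0505 0.0685] [-2.61 -1.91 11.97] [-0.33  0.64 -0.  ] 0.0322
0.066 False 20.6417 [0.6021 0.0505 0.0684] [-3.99 -1.45 17.74] [-0.46  1.08  0.02] 0.032
```

The stop at TCP z = 0.0684 is stiff and matches fully home (0.0345 + 0.034). I'll relax the sideways bias and look.

Run:
```python
from rig import *
from h import *
move_l([.6017,.0505,.0662],feed=.02); sleep(.5)
s=sense();print(s["time_s"],s["position"].round(4),s["wrist_force"].round(2),s["ft_torque"].round(2),s["tcp_rot"][:,0].round(3))
a=[]
for n,x,y in(("scene",215,165),("side",210,160)):
    im,_=camera(n);c=np.clip(im[y:y+90,x:x+75 if n=="scene" else x+115].astype(float)*1.7,0,255).astype(np.uint8)
    a.append(cv2.resize(c,None,fx=4.2,fy=5,interpolation=cv2.INTER_CUBIC))
cv2.imwrite("pics/end.png",np.hstack(a)[:,:,::-1])
s=sense();im,_=camera("wrist");cv2.imwrite("pics/endw.png",im[:,:,::-1])
```

```text
21.3917 [0.6021 0.0505 0.0684] [-4.37 -1.26 17.68] [-0.38  1.12  0.07] [ 0.001 -0.001 -1.   ]
```

View pics/end.png

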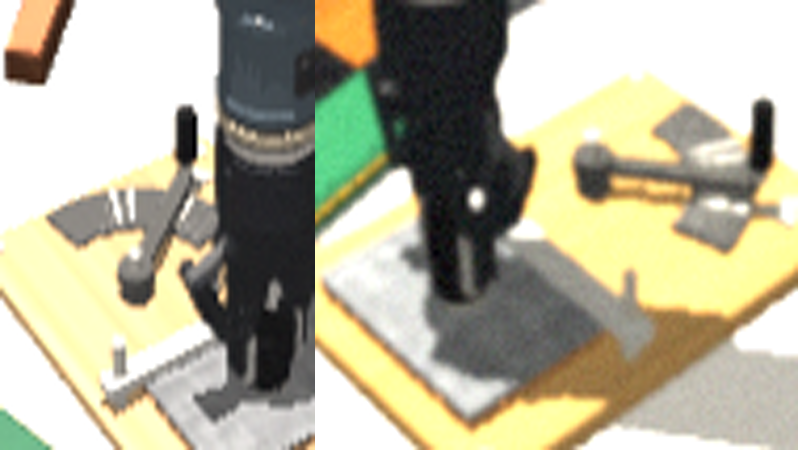

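View pics/endw.png

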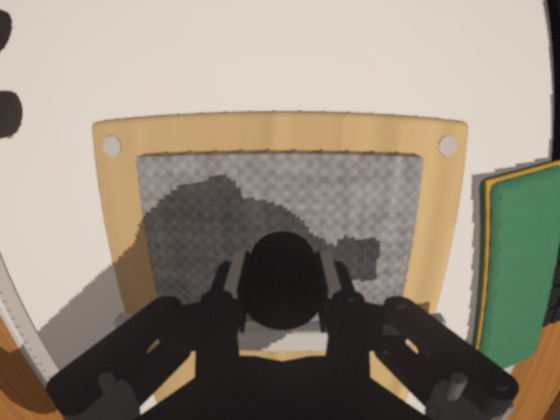

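The cap has not slipped: its outline in the wrist view spans rows 232–329, against 231–329 before insertion. It stands upright over the stud, the lever still lies at the arrowhead, and the push holds steady at about 18 N. Handing in.

Run:
```python
from rig import *
print(finish_job())
```

```text
the job is handed in; nothing more can be done
None
```

The press is closed, and the cap is clicked onto the stud and still held pressed home. I handed the job in at about 21.5 s of the 59 s allowed; it reported no verdict.

- **Lever:** I gripped the knob and swung it along its arc into the arrowhead notch. After release the wrist image put it at about 0.94 rad (window 0.89 to 1.01). In the final images it still lay at the arrowhead.
- **Cap:** I took the farthest of the three lookalikes, about 0.56 m from the base. On the way down the lip met the stud's balls at the expected height.
- **End state:** The cap came to a stiff stop at the height expected for fully home, rim about 4.4 mm above stud_seat. It is held with about 18 N downward push, and the outline check showed no slip in the fingers. I inferred the collar's position from height and force; I did not see it directly.
- **Bystanders:** The hand stayed clear of the pots and weights. I did not re-measure their positions at the end.

Three things disagreed or were off:
- **Stud position:** The wrist and fixed cameras differed by 3 to 4 mm. I settled it by comparing cap and collar in the same pictures, then nudging 1.2 mm.
- **Click force:** The click took about 24 N instead of the stated 8 to 13 N, probably from slight sideways misalignment.
- **Sideways load:** About 4 N remained at the end, with the tool still vertical.

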